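Lids back on their own jars

TASK

The lids are mixed up: the blue-and-cream jar is wearing the terracotta lid. First take that lid off and put it on the terracotta jar, then take the blue lid from the sloping easel and put it on the blue-and-cream jar, so that both lids sit level and fully home on their rims. Set the lids down rather than dropping them, and leave the jars and everything else standing where they are.

Things in the scene. Friction and masses are not known exactly. Their poses are not given: they have to be found in the camera images.
- blue_jar: The two-tone jar, blue below and cream above; starts wearing the terracotta lid. Open round storage jar, outer radius 46 mm, wall 5 mm (mouth radius 41 mm), 100 mm tall, 0.55 kg, loose. Origin: centre of its underside, z up.
- blue_jar_rim (a point): Centre of the blue jar's mouth, at rim height (100 mm above its foot).
- terra_jar: The terracotta (orange-brown) jar; starts open. Open round storage jar, outer radius 46 mm, wall 5 mm (mouth radius 41 mm), 100 mm tall, 0.55 kg, loose. Origin: centre of its underside, z up.
- terra_jar_rim (a point): Centre of the terracotta jar's mouth, at rim height.
- terra_lid: Terracotta lid, starts seated on the blue jar. Loose, 0.17 kg: disc radius 50 mm, 7 mm thick; boss under it radius 36 mm, 8 mm deep; upright round knob on top, diameter 24 mm, 34 mm tall. Origin: centre of the boss's lower face; z up along the knob. Disc underside at z = 8 mm, top at 15 mm, knob top at 49 mm.
- terra_lid_seat (a point): Centre of the underside of the terracotta lid's disc; coincides with the rim point of a jar when seated on it.
- terra_lid_knob (a point): On the axis of the terracotta lid's knob, 22 mm above the disc's top: a good height to grip.
- blue_lid: Blue lid, starts knob-up on the easel's sloping board, its axis leaning 33 degrees towards the easel's low side. Loose, 0.17 kg: disc radius 50 mm, 7 mm thick; boss under it radius 36 mm, 8 mm deep; upright round knob on top, diameter 24 mm, 34 mm tall. Origin: centre of the boss's lower face; z up along the knob. Disc underside at z = 8 mm, top at 15 mm, knob top at 49 mm.
- blue_lid_seat (a point): Centre of the underside of the blue lid's disc; coincides with the rim point of a jar when seated on it.
- blue_lid_knob (a point): On the axis of the blue lid's knob, 22 mm above the disc's top.
- easel: Fixed wooden drying easel, footprint about 110 x 120 mm: a board 118 x 120 mm sloping at 33 degrees, low side towards its own -x (roughly to the robot's right), high side 107 mm up. Two stop pins, 8 mm thick and 17 mm tall, stand square to the board near its low edge. Origin: centre of its foot on the table, z up.
- easel_face (a point): Centre of the easel board's upper face, 75 mm above the table (axes as the easel's own, z vertical).
- white_jar: The white jar, open, not part of the job, to be left alone. Open round storage jar, outer radius 46 mm, wall 5 mm (mouth radius 41 mm), 100 mm tall, 0.55 kg, loose. Origin: centre of its underside, z up.
- jug: Tan stoneware jug, 175 mm tall, belly radius 50 mm, handle reaching 86 mm from the axis on its +x side. Loose, leave alone. Origin: centre of its foot.
- dark_cup: Black cup, radius 38 mm, 85 mm tall. Loose, leave alone. Origin: centre of its foot.
- teal_cup: Teal cup, radius 38 mm, 85 mm tall. Loose, leave alone. Origin: centre of its foot.
- glaze_pot: Small green glaze pot with white cap, radius 30 mm, 75 mm tall. Loose, leave alone. Origin: centre of its foot.
- wood_tool: Flat wooden modelling tool, 190 mm long, lying along its own x. Loose, leave alone. Origin: near the middle, on the table.
Things that resemble listed ones, but are neither listed nor needed, are in the scene too. Leave any yellow look-alike of the terra_lid alone.

How it is judged:
By the outcome, as a careful person would: the job done as asked, in the order asked, and still so for the second after the job is handed in, with the robot touching nothing.
It also fails if it takes over 72 s, if anything falls off the work surface, if the arm or the gripper's body presses on something with over 40 N, if the wrist force passes 120 N, or if a joint passes its speed limit or range.

ROBOT

A 7-joint arm with a two-finger parallel gripper is mounted at the origin on the work surface. World frame = base frame: x ahead of the robot, y to its left, z up, the work surface at z = 0. Lengths are in mm, angles in rad, forces in N, time in s.
With the tool pointing down it reaches from about 400 to 875 mm from the base axis. Payload 19.3 kg.
Tool frame: the origin (TCP) lies midway between the tips of the shut fingers; the grasp point (between the pads) lies 19 mm behind it; z points along the fingers, y is the line along which they close (so a half turn about z gives the same grasp; the last joint's range is limited). The gripper opens to 85 mm and grips with 20 to 120 N. Pads are 22 mm wide; open, the fingers measure 114 mm over their backs; the gripper's body (76 mm by 85 mm) begins 54 mm behind the grasp point. The pads swing forward as they close: fully open they stand 13 mm farther back than shut.
Start: joints at [-1.366, 0.521, -0.036, 1.599, 0.021, 1.021, -0.113], TCP at [169.616, 601.536, 231.291] pointing down, gripper open.
Joint ranges: [-2.91, 2.91], [-0.3, 2.13], [-1.5, 1.42], [0.17, 2.43], [-1.26, 4.41], [0.16, 1.93], [-2.52, 2.52]. Speed limits (rad/s): [1.89, 1.89, 2.39, 2.39, 3.01, 3.01, 3.01].

INTERFACE

Orientations are given as a unit quaternion [x, y, z, w].
In Python, from workcell import bot gives the robot as it stands.
- The arm moves only by the shell command python3 -m creep 'ROWS' [FORCE]. ROWS is JSON, a list of rows, each an object of numbers: "wx", "wy", "wz": the turn, a rotation vector about the world's x, y, z in units of 6 degrees (1.0 is 6 degrees); "x", "y", "z": the shift along the world's x, y, z in units of 40 mm (1.0 is 40 mm); "grip": the closure, from 0 (fully open) to 1 (shut). A call has 1 to 5 rows; each row is the pose to reach, as a shift and turn from the pose commanded when the call began; what a row does not reach only later rows make up. A row lasts 1/12 s, in which the tool goes at most 41.7 mm and 7.16 degrees, less where a joint would pass 70% of its speed; a pose out of reach is approached as far as the arm can. A call with a gripper value outside its range is refused whole. The fingers move at their own pace and stop on an object; FORCE is the grip in N (left out, the last holds). Time passes only in rows, so rows that repeat a pose let the fingers close. It gives the time, the measured TCP pose, the force, the opening and the grip force at its end, in the units of the state.
- bot.sense(): the state, without advancing time (a new reading comes with each control period).
- bot.capture(name): name is "scene" or "top" or "wrist"; returns a dict with "frame" (420x560x3 uint8, red, green, blue), "mtx" (3x3 intrinsics, pixels), "R" (3x3) and "t" (3): a world point X has camera coordinates R X + t; the wrist camera has in their place "mount" (4x4, takes a point from camera to tool coordinates, whose origin is the TCP and whose axes are the flange's). Camera axes: x right, y down, z forward; pixel columns grow to the right and rows downward; lengths in mm; the calibration is good to about 2 mm. The wrist camera is an equidistant fisheye: a pixel r from the principal point sees the ray r / f radians off the axis. A picture is of the moment at which its call begins: read the wrist's pose just before it. There is no depth.
- bot.hand_in(): hands the job in; it is judged then, once.
Trained networks look in a picture, given as the dict that the camera call returned (one of the last four; its "shot" number tells which), for a name from the list of things; names that differ only in an ending like _2 or _b are one class to them, and where a whole thing is asked for, a point or a joint stands for the part that bears it (a point fixed in the world has none). Each returns a list of dicts, best first, with "confidence" (0 to 1); they miss things now and then, are a little off and sometimes report something else, mostly with a low value. They report only what shows in the picture. A call takes as long as a camera call. They do not tell look-alikes from the thing itself.
- bot.masks_of(picture, target): "region" (420x560 bool, what is visible of it) and "bbox" ([left, top, right, bottom] in pixels, round what is visible of it).
- bot.place_of(picture, target): "at" ([column, row] in pixels: a listed point, or the origin of a listed thing).
The state is a dict: "time": time; "q": joint angles; "joint_velocities": joint speeds; "tau": joint torques, N m; "ee_pos": TCP position; "eef_rot": TCP orientation; "wrist_force": force on the tool from outside, world axes, zero at the start; "moment": the same for the moment, N m; "width": finger opening in mm; "gripper_force": force on a finger pad.
Only numpy, scipy, OpenCV 4.12 (cv2) and the standard library are available. Lean on these libraries where they do the work, as an engineer would, in place of code of your own. Each camera call takes 0.05 s, during which the arm holds its last target. There are 200 camera calls.

## Working session

There is one attempt and no reset: what is moved stays moved. The work goes in short steps, Python scripts to look and compute and a shell command to move; the robot and the scene stay as the last step left them, time stands still between calls to the robot, and variables do not carry over. Pictures are saved under pics/ and viewed, at most 10 in all, crops included, and the job is handed in when it is done.

```bash
mkdir -p pics; ls; cat > h.py <<'E'
import numpy as np, cv2
from workcell import bot
def save(p,n,box=None,s=1):
    f=p["frame"][...,::-1]
    if box: f=f[box[1]:box[3],box[0]:box[2]]
    cv2.imwrite(f"pics/{n}.png",cv2.resize(np.ascontiguousarray(f),None,fx=s,fy=s,interpolation=cv2.INTER_CUBIC))
def ray(p,uv):
    R=np.array(p["R"]);t=np.array(p["t"]);d=np.linalg.solve(np.array(p["mtx"]),[uv[0],uv[1],1.])
    return -R.T@t, R.T@d
def onz(p,uv,z):
    o,d=ray(p,uv); return o+d*(z-o[2])/d[2]
def proj(p,X):
    c=np.array(p["R"])@np.array(X,float)+np.array(p["t"]).ravel(); u=np.array(p["mtx"])@c; return u[:2]/u[2]
def tri(obs):
    A=np.zeros((3,3));b=np.zeros(3)
    for p,uv in obs:
        o,d=ray(p,uv);d=d/np.linalg.norm(d);M=np.eye(3)-np.outer(d,d);A+=M;b+=M@o
    return np.linalg.solve(A,b)
E
python3 - <<'E'
from h import *
np.set_printoptions(precision=1,suppress=True)
s=bot.capture("scene");t=bot.capture("top")
save(s,"s0");save(t,"t0")
for n in ["blue_jar","blue_jar_rim","terra_jar","terra_jar_rim","terra_lid","terra_lid_seat","terra_lid_knob","blue_lid","blue_lid_knob","blue_lid_seat","easel","easel_face","white_jar"]:
    for nm,p in (("s",s),("t",t)):
        print(n,nm,[(np.round(d["at"]).astype(int).tolist(),round(d["confidence"],2)) for d in bot.place_of(p,n)[:4]])
for p in(s,t): print(-np.array(p["R"]).T@np.array(p["t"]).ravel())
st=bot.sense();print(st["ee_pos"],st["eef_rot"],st["time"],st["width"])
E
```

```text
pics
blue_jar s [([191, 211], 0.83), ([319, 239], 0.53), ([394, 238], 0.31)]
blue_jar t [([389, 232], 0.73), ([331, 182], 0.47)]
blue_jar_rim s [([185, 188], 0.96), ([184, 186], 0.44)]
blue_jar_rim t [([336, 180], 0.49)]
terra_jar s [([280, 202], 0.65), ([244, 226], 0.64), ([392, 237], 0.38)]
terra_jar t [([285, 238], 0.62)]
terra_jar_rim s [([282, 181], 0.85), ([186, 192], 0.2)]
terra_jar_rim t [([285, 234], 0.8)]
terra_lid s [([179, 177], 0.96), ([198, 293], 0.71), ([144, 218], 0.7), ([186, 189], 0.56)]
terra_lid t [([378, 125], 0.94), ([412, 290], 0.88), ([444, 227], 0.72), ([396, 233], 0.59)]
terra_lid_seat s [([176, 170], 0.9), ([197, 288], 0.83), ([188, 192], 0.61), ([144, 216], 0.61)]
terra_lid_seat t [([443, 225], 0.95), ([398, 232], 0.66), ([375, 127], 0.61), ([409, 290], 0.6)]
terra_lid_knob s [([139, 211], 0.95), ([185, 184], 0.9), ([198, 286], 0.87), ([177, 166], 0.58)]
terra_lid_knob t [([447, 226], 0.93), ([414, 295], 0.69), ([400, 234], 0.68), ([428, 155], 0.68)]
blue_lid s [([241, 223], 0.75)]
blue_lid t [([329, 180], 0.67), ([243, 179], 0.47), ([286, 236], 0.42)]
blue_lid_knob s [([233, 214], 0.93), ([186, 186], 0.7)]
blue_lid_knob t [([335, 182], 0.63)]
blue_lid_seat s [([240, 221], 0.78), ([235, 213], 0.5)]
blue_lid_seat t [([331, 184], 0.58)]
easel s [([242, 237], 0.88)]
easel t [([326, 185], 0.85)]
easel_face s [([243, 225], 0.59)]
easel_face t [([326, 184], 0.91), ([429, 156], 0.31)]
white_jar s [([375, 188], 0.78)]
white_jar t [([166, 243], 0.7), ([395, 232], 0.49)]
[1288.   -51.5  997.4]
[ 489.2   -2.7 1243.6]
[169.6 601.5 231.3] [ 0.1  1.  -0.  -0. ] 1.4 85.26084161548663
```

View pics/s0.png

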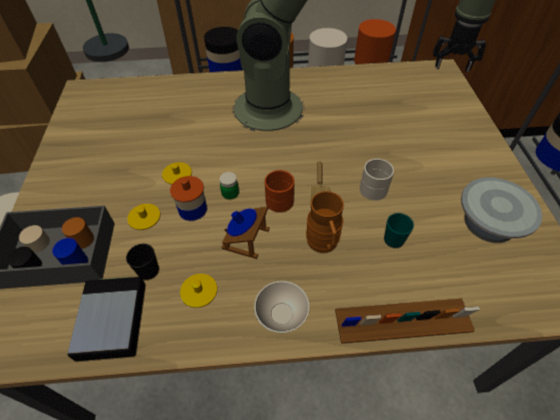

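View pics/t0.png

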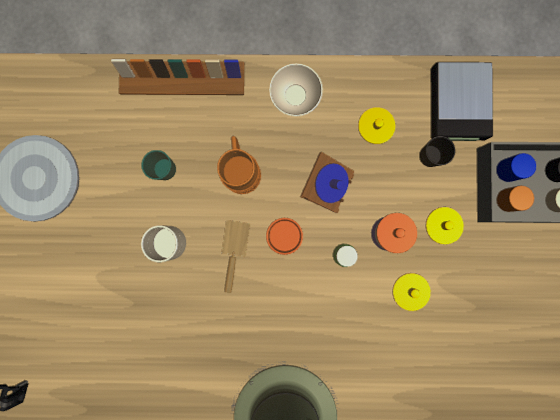

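```bash
cat > m.py <<'E'
from h import *
from scipy.spatial.transform import Rotation as Ro
np.set_printoptions(precision=1,suppress=True)
s=bot.capture("scene");t=bot.capture("top")
np.savez("cams.npz",sf=s["frame"],tf=t["frame"],**{a+k:np.array(p[k]) for a,p in(("s",s),("t",t)) for k in("mtx","R","t")})
save(s,"s1",(150,150,310,270),5);save(t,"t1",(260,130,460,280),4)
def blob(p,n,near):
    H=cv2.cvtColor(p["frame"],cv2.COLOR_RGB2HSV);h,sa,v=[H[...,i].astype(int) for i in range(3)]
    m={"blue":(h>110)&(h<130)&(sa>130),"terra":((h<11)|(h>175))&(sa>130)&(v>90)}[n]
    k,l,st,c=cv2.connectedComponentsWithStats(m.astype(np.uint8))
    i=min((i for i in range(1,k) if st[i,4]>60),key=lambda i:np.hypot(*(c[i]-near)))
    r=(l==i).astype(np.uint8);e=cv2.fitEllipse(cv2.convexHull(max(cv2.findContours(r,0,1)[0],key=len)))
    return e,c[i],st[i]
for n,near,z in(("terra",(397,232),107),("terra",(285,236),100),("blue",(332,183),90)):
    e,c,st=blob(t,n,near);print(n,"top ellipse",np.array(e[0]),np.array(e[1]),e[2],"bbox",st,"world",onz(t,e[0],z),onz(t,c,z))
for n,near in(("terra",(186,188)),("terra",(280,188)),("blue",(240,220))):
    e,c,st=blob(s,n,near);print(n,"scene",np.array(e[0]),np.array(e[1]),e[2],st)
print(Ro.from_quat(bot.sense()["eef_rot"]).as_matrix())
E
python3 m.py
```

```text
terra top ellipse [395.3 231.8] [36.5 40. ] 34.84361267089844 bbox [377 213  38  40 846] world [ 491.8 -267.   107. ] [ 494.4 -258.6  107. ]
terra top ellipse [284.  235.6] [35.6 36. ] 176.39144897460938 bbox [267 218  35  36 930] world [480.2   6.4 100. ] [481.2   5.7 100. ]
blue top ellipse [331.5 182.8] [31.5 39. ] 13.691975593566895 bbox [316 164  32  39 919] world [ 613.4 -111.7   90. ] [ 613.6 -111.3   90. ]
terra scene [186.5 188.7] [23.9 33.3] 74.82352447509766 [170 176  33  26 575]
terra scene [278.9 181.4] [21.7 29.5] 86.33683776855469 [265 171  29  22 127]
blue scene [240.8 221.2] [21.7 34. ] 48.35323715209961 [227 209  29  27 543]
[[-1.   0.3  0. ]
 [ 0.3  1.  -0. ]
 [-0.  -0.  -1. ]]
```

View pics/s1.png

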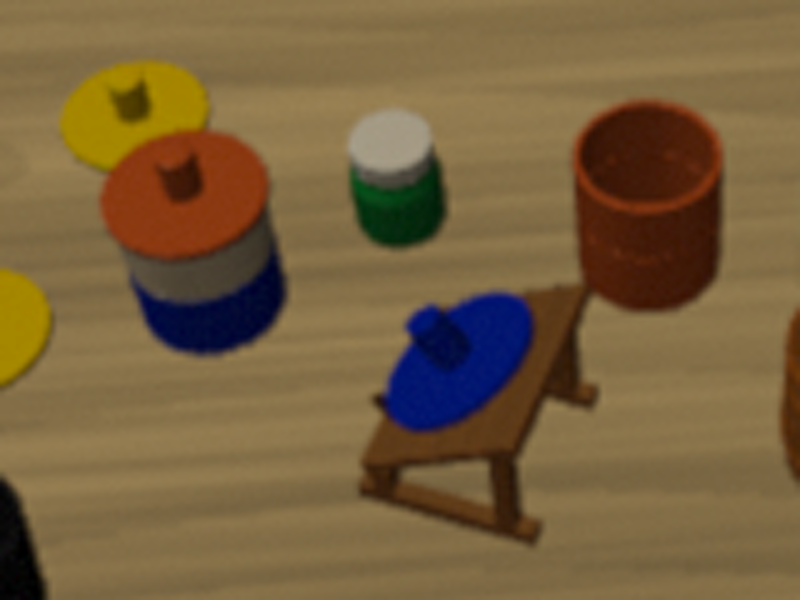

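View pics/t1.png

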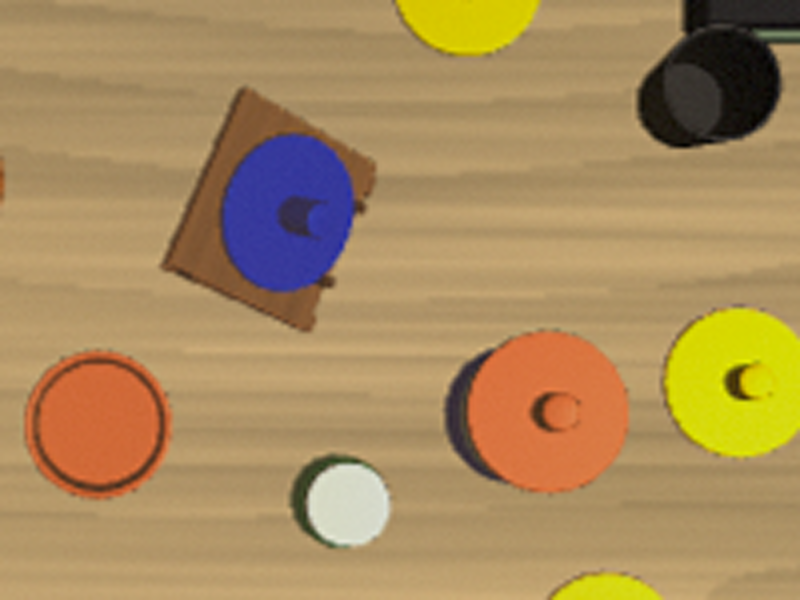

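```bash
cat > fit.py <<'E'
from h import *
from scipy.optimize import least_squares
np.set_printoptions(precision=1,suppress=True)
d=np.load("cams.npz");s={k:d["s"+k] for k in("mtx","R","t")};t={k:d["t"+k] for k in("mtx","R","t")}
T=lambda *c:np.array([260,130])+(np.array(c)+.5)/4-.5
S=lambda *c:np.array([150,150])+(np.array(c)+.5)/5-.5
th=np.radians(33)
def fr(a): # easel x horizontal (high side), y
    c,s_=np.cos(a),np.sin(a); x=np.array([c,s_,0]);y=np.array([-s_,c,0])
    return x*np.cos(th)+np.array([0,0,np.sin(th)]), y, np.array([0,0,np.cos(th)])-x*np.sin(th)
C=[(1,-1,T(243,88)),(-1,-1,T(375,165)),(-1,1,T(312,331)),(1,1,T(163,267))]
def re(p):
    u,v,n=fr(p[2]);c=np.array([p[0],p[1],75])
    return np.concatenate([proj(t,c+59*i*u+60*j*v)-q for i,j,q in C])
def tryfit(sg):
    global C
    C=[(i,sg*j,q) for i,j,q in C]
    r=least_squares(re,[600,-110,np.pi/2]);C=[(i,sg*j,q) for i,j,q in C];return r
r=min((tryfit(1),tryfit(-1)),key=lambda r:r.cost);print("easel",r.x[:2],np.degrees(r.x[2]),"cost",r.cost)
a0=r.x[2]
# lid: boss centre o, yaw a ; tilt fixed 33
def rl(p,full=0):
    u,v,n=fr(p[3]);o=p[:3]
    return np.concatenate([proj(t,o+15*n)-T(287,212),proj(s,o+15*n)-S(460,361),proj(t,o+49*n)-T(322,218),proj(s,o+49*n)-S(426,320),[(p[3]-a0)*10]])
l=least_squares(rl,[613,-110,75,a0]);u,v,n=fr(l.x[3]);o=l.x[:3]
print("lid o",o,"yaw",np.degrees(l.x[3]),"axis",n*100,"knob",o+37*n,"top",o+49*n,"res",l.fun)
c=np.array([*r.x[:2],75.]);U,V,N=fr(a0);print("lid in board coords",(o-c)@np.c_[U,V,N], "axis board*100",N*100)
print("terra lid disc",onz(t,T(547,411),107),onz(s,S(185,190),107),"knobtop",onz(t,T(562,412),141),onz(s,S(179,158),141))
print("terra jar rim",onz(t,T(98,424),100),onz(s,S(648,158),100))
E
python3 fit.py
```

```text
easel [ 614.4 -105.2] 68.09054969136463 cost 2.2577648500476672
lid o [ 617.4 -103.9   74.7] yaw 67.87376414305749 axis [-20.5 -50.5  83.9] knob [ 609.8 -122.6  105.7] top [ 607.3 -128.6  115.8] res [-0.  -0.1 -0.3 -0.3 -0.7  0.1 -0.6  0.3 -0. ]
lid in board coords [ 1.7 -2.3 -1.5] axis board*100 [-20.3 -50.5  83.9]
terra lid disc [ 490.4 -269.8  107. ] [ 489.8 -268.9  107. ] knobtop [ 489.9 -270.7  141. ] [ 495.3 -265.6  141. ]
terra jar rim [480.2   6.  100. ] [483.1   6.9 100. ]
```

The scene camera shows:
- **Terracotta lid:** on the two-tone jar at about (186,188), or (397,232) from the top. This is the choice.
- **Yellow look-alikes:** at (177,172), (144,215) and (198,290).
- **Orange cup:** in the tray at (76,232).
- **Blue lid:** on the easel at (241,221), the only blue disc there. A blue cup in the tray at (68,250) could be mistaken for it.
- **Terracotta jar:** open, at (280,190).

The crops confirm these choices, so I'm starting the reach.

```bash
python3 -m creep '[{"x":0.8,"y":-0.5,"z":0.15,"wz":-0.8},{"x":1.6,"y":-1.0,"z":0.3,"wz":-1.6},{"x":2.4,"y":-1.5,"z":0.45,"wz":-2.4},{"x":3.2,"y":-2.0,"z":0.6,"wz":-3.2},{"x":4.0,"y":-2.5,"z":0.75,"wz":-4.0}]' 40; python3 -m creep '[{"x":0.7,"y":-0.7,"wz":-0.8},{"x":1.4,"y":-1.4,"wz":-1.6},{"x":2.1,"y":-2.1,"wz":-2.4},{"x":2.8,"y":-2.8,"wz":-3.2},{"x":3.5,"y":-3.5,"wz":-4.0}]'
```

```text
schema error: expected keys wx, wy, wz, x, y, z, grip
schema error: expected keys wx, wy, wz, x, y, z, grip
```

```bash
python3 -m creep '[{"x":0.4,"y":-0.9,"wz":-0.8},{"x":0.8,"y":-1.8,"wz":-1.6},{"x":1.2,"y":-2.7,"wz":-2.4},{"x":1.6,"y":-3.6,"wz":-3.2},{"x":2.0,"y":-4.5,"wz":-4.0}]'; python3 -m creep '[{"x":0.0,"y":-1.0,"wz":-0.8},{"x":0.0,"y":-2.0,"wz":-1.6},{"x":0.0,"y":-3.0,"wz":-2.4},{"x":0.0,"y":-4.0,"wz":-3.2},{"x":0.0,"y":-5.0,"wz":-4.0}]'; python3 -c "
from workcell import bot;s=bot.sense();print(s['q'],s['eef_rot'])"
```

```text
[-1.36620979  0.521376   -0.03630515  1.5995089   0.02122129  1.02112291
 -0.11281166] [ 1.36980651e-01  9.90573723e-01 -1.53548380e-05  7.09001777e-06]schema error: expected keys wx, wy, wz, x, y, z, grip
schema error: expected keys wx, wy, wz, x, y, z, grip
```

```bash
python3 -m creep '[{"wx":0,"wy":0,"wz":-0.8,"x":0.8,"y":-0.5,"z":0.15,"grip":0},{"wx":0,"wy":0,"wz":-1.6,"x":1.6,"y":-1.0,"z":0.3,"grip":0},{"wx":0,"wy":0,"wz":-2.4,"x":2.4,"y":-1.5,"z":0.45,"grip":0},{"wx":0,"wy":0,"wz":-3.2,"x":3.2,"y":-2.0,"z":0.6,"grip":0},{"wx":0,"wy":0,"wz":-4,"x":4,"y":-2.5,"z":0.75,"grip":0}]' 40; python3 -c "
from workcell import bot;s=bot.sense();print(s['q'])"
```

```text
time: 1.92
ee_pos: [330.9, 500.4, 261.8]
eef_rot: [0.342, 0.94, 0.0, -0.0]
wrist_force: [0.5, 0.4, 0.7]
width: 85.3
gripper_force: 0.0
[-1.15398617  0.45276042  0.09801752  1.63926252 -0.04944647  1.05166456
 -0.16812769]
```

```bash
python3 -m creep '[{"wx":0,"wy":0,"wz":-0.6,"x":0.7,"y":-0.7,"z":0,"grip":0},{"wx":0,"wy":0,"wz":-1.2,"x":1.4,"y":-1.4,"z":0,"grip":0},{"wx":0,"wy":0,"wz":-1.8,"x":2.1,"y":-2.1,"z":0,"grip":0},{"wx":0,"wy":0,"wz":-2.4,"x":2.8,"y":-2.8,"z":0,"grip":0},{"wx":0,"wy":0,"wz":-3,"x":3.5,"y":-3.5,"z":0,"grip":0}]' && python3 -m creep '[{"wx":0,"wy":0,"wz":-0.6,"x":0.4,"y":-0.9,"z":0,"grip":0},{"wx":0,"wy":0,"wz":-1.2,"x":0.8,"y":-1.8,"z":0,"grip":0},{"wx":0,"wy":0,"wz":-1.8,"x":1.2,"y":-2.7,"z":0,"grip":0},{"wx":0,"wy":0,"wz":-2.4,"x":1.6,"y":-3.6,"z":0,"grip":0},{"wx":0,"wy":0,"wz":-3,"x":2,"y":-4.5,"z":0,"grip":0}]' && python3 -m creep '[{"wx":0,"wy":0,"wz":-0.6,"x":0,"y":-1,"z":0,"grip":0},{"wx":0,"wy":0,"wz":-1.2,"x":0,"y":-2,"z":0,"grip":0},{"wx":0,"wy":0,"wz":-1.8,"x":0,"y":-3,"z":0,"grip":0},{"wx":0,"wy":0,"wz":-2.4,"x":0,"y":-4,"z":0,"grip":0},{"wx":0,"wy":0,"wz":-3,"x":0,"y":-5,"z":0,"grip":0}]' && python3 -m creep '[{"wx":0,"wy":0,"wz":-0.6,"x":-0.3,"y":-0.9,"z":0,"grip":0},{"wx":0,"wy":0,"wz":-1.2,"x":-0.6,"y":-1.8,"z":0,"grip":0},{"wx":0,"wy":0,"wz":-1.8,"x":-0.9,"y":-2.7,"z":0,"grip":0},{"wx":0,"wy":0,"wz":-2.4,"x":-1.2,"y":-3.6,"z":0,"grip":0},{"wx":0,"wy":0,"wz":-3,"x":-1.5,"y":-4.5,"z":0,"grip":0}]'; python3 -c "
from workcell import bot;s=bot.sense();print(s['q'])"
```

```text
time: 2.33
ee_pos: [470.7, 360.0, 261.5]
eef_rot: [0.484, 0.875, 0.0, 0.0]
wrist_force: [-0.1, 1.1, -0.4]
width: 85.2
gripper_force: 0.0
time: 2.75
ee_pos: [550.1, 179.7, 261.5]
eef_rot: [0.615, 0.788, 0.0, 0.0]
wrist_force: [0.8, 0.4, -0.1]
width: 85.1
gripper_force: 0.0
time: 3.17
ee_pos: [549.3, -20.3, 261.5]
eef_rot: [0.731, 0.683, 0.0, 0.0]
wrist_force: [0.5, -0.5, -0.4]
width: 85.4
gripper_force: 0.0
time: 3.58
ee_pos: [488.8, -200.0, 261.5]
eef_rot: [0.829, 0.56, 0.0, 0.0]
wrist_force: [1.1, -0.7, -0.1]
width: 85.1
gripper_force: 0.0
[-0.15291617  0.3790018   0.57058665  1.84087333 -0.24171556  0.99049299
  0.1365917 ]
```

```bash
python3 -m creep '[{"wx":0,"wy":0,"wz":0,"x":0,"y":-0.8,"z":-0.5,"grip":0.2},{"wx":0,"wy":0,"wz":0,"x":0,"y":-1.4,"z":-1,"grip":0.2},{"wx":0,"wy":0,"wz":0,"x":0.03,"y":-1.73,"z":-1.4,"grip":0.2},{"wx":0,"wy":0,"wz":0,"x":0.03,"y":-1.73,"z":-1.4,"grip":0.2}]'
cat >> h.py <<'E'
from scipy.spatial.transform import Rotation as Ro
def wshot():
    st=bot.sense();p=bot.capture("wrist");p["st"]=st;return p
def wray(p,uv):
    K=np.array(p["mtx"]);x=(uv[0]-K[0,2])/K[0,0];y=(uv[1]-K[1,2])/K[1,1];r=np.hypot(x,y)
    d=np.array([np.sin(r)*x/r,np.sin(r)*y/r,np.cos(r)]);M=np.array(p["mount"]);R=Ro.from_quat(p["st"]["eef_rot"]).as_matrix()
    return R@M[:3,3]+p["st"]["ee_pos"],R@M[:3,:3]@d
def wonz(p,uv,z):
    o,d=wray(p,uv);return o+d*(z-o[2])/d[2]
def wproj(p,X):
    M=np.array(p["mount"]);R=Ro.from_quat(p["st"]["eef_rot"]).as_matrix();K=np.array(p["mtx"])
    c=M[:3,:3].T@(R.T@(np.array(X,float)-p["st"]["ee_pos"])-M[:3,3]);th=np.arctan2(np.hypot(c[0],c[1]),c[2]);e=c[:2]/np.hypot(c[0],c[1])
    return np.array([K[0,2]+K[0,0]*th*e[0],K[1,2]+K[1,1]*th*e[1]])
def circ(p,X,r,n=np.array([0,0,1.]),col=(0,255,0)):
    a=np.cross(n,[1,0,0]);a/=np.linalg.norm(a);b=np.cross(n,a)
    f=wproj if "mount" in p else proj
    pts=np.array([f(p,np.array(X)+r*(np.cos(t)*a+np.sin(t)*b)) for t in np.linspace(0,2*np.pi,60)])
    cv2.polylines(p["frame"],[np.round(pts*8).astype(np.int32)],True,col,1,cv2.LINE_AA,3)
E
python3 - <<'E'
from h import *
p=wshot();print(p["st"]["ee_pos"],p["mount"],p["mtx"])
for n in("terra_lid_knob","terra_lid"):print(n,[(d["at"],d["confidence"]) for d in bot.place_of(p,n)[:3]])
p["frame"]=p["frame"].copy();circ(p,[490,-269,107],50);circ(p,[490,-269,141],12,col=(255,255,255))
save(p,"w1",s=1.4)
E
```

```text
time: 3.92
ee_pos: [489.2, -270.1, 202.7]
eef_rot: [0.829, 0.56, -0.001, -0.001]
wrist_force: [-0.3, 1.2, 0.4]
width: 68.3
gripper_force: 0.0
[ 489.18607292 -270.07420735  202.71456864] [[ 5.34550612e-04 -9.60993956e-01 -2.76568853e-01  7.03057431e+01]
 [ 9.99999700e-01  6.68846736e-04 -3.91248757e-04 -1.28807881e+00]
 [ 5.60969865e-04 -2.76568561e-01  9.60994025e-01 -1.42664755e+02]
 [ 0.00000000e+00  0.00000000e+00  0.00000000e+00  1.00000000e+00]] [[325.1922621    0.         281.45953809]
 [  0.         325.1922621  209.61577945]
 [  0.           0.           1.        ]]
terra_lid_knob [([510.1, 74.2], 0.97), ([281.1, 221.1], 0.8), ([176.0, 291.3], 0.75)]
terra_lid [([185.9, 274.9], 0.94), ([343.8, 289.7], 0.89), ([282.3, 208.3], 0.66)]
```

View pics/w1.png

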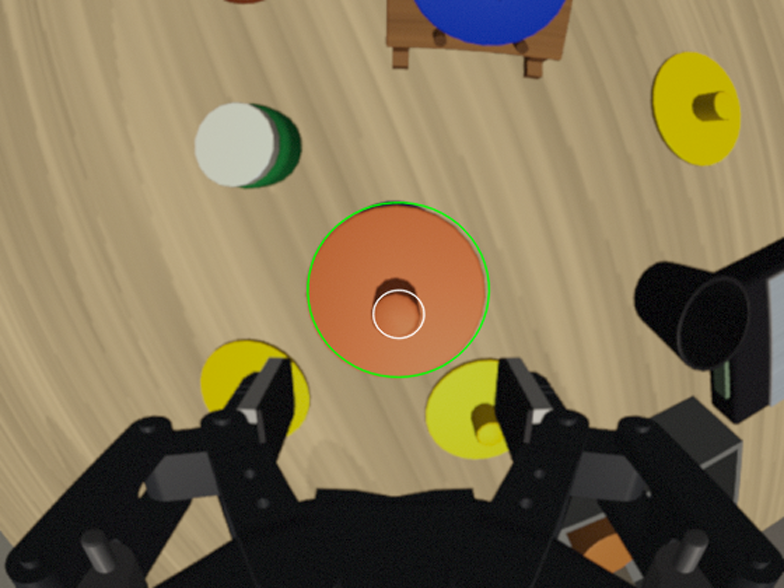

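The overlay fits the terracotta disc, centred at about (284,206) px, within about 1–2 mm. The knob is centred between the fingers, so I'm descending.

```bash
python3 -m creep '[{"wx":0,"wy":0,"wz":0,"x":0,"y":0,"z":-0.7,"grip":0.2},{"wx":0,"wy":0,"wz":0,"x":0.02,"y":0.02,"z":-1.4,"grip":0.2},{"wx":0,"wy":0,"wz":0,"x":0.02,"y":0.02,"z":-1.9,"grip":0.3},{"wx":0,"wy":0,"wz":0,"x":0.02,"y":0.02,"z":-2.25,"grip":0.4},{"wx":0,"wy":0,"wz":0,"x":0.02,"y":0.02,"z":-2.25,"grip":0.5}]' 40 && python3 -m creep '[{"wx":0,"wy":0,"wz":0,"x":0,"y":0,"z":0,"grip":0.7},{"wx":0,"wy":0,"wz":0,"x":0,"y":0,"z":0,"grip":1},{"wx":0,"wy":0,"wz":0,"x":0,"y":0,"z":0,"grip":1},{"wx":0,"wy":0,"wz":0,"x":0,"y":0,"z":0,"grip":1},{"wx":0,"wy":0,"wz":0,"x":0,"y":0,"z":0,"grip":1}]' 40
```

```text
time: 4.48
ee_pos: [491.4, -265.1, 113.9]
eef_rot: [0.827, 0.562, -0.0, -0.001]
wrist_force: [-0.4, -0.2, 0.0]
width: 43.1
gripper_force: 0.0
time: 4.9
ee_pos: [492.5, -266.8, 116.8]
eef_rot: [0.828, 0.561, 0.001, 0.001]
wrist_force: [-1.2, 1.6, 10.9]
width: 22.6
gripper_force: 40.0
```

```bash
python3 -m creep '[{"wx":0,"wy":0,"wz":0,"x":0,"y":0,"z":0,"grip":1},{"wx":0,"wy":0,"wz":0,"x":0,"y":0,"z":0,"grip":1}]' 40; python3 - <<'E'
from h import *
p=wshot();print(p["st"]["q"],p["st"]["moment"],p["st"]["eef_rot"])
save(p,"w2",(160,140,410,330),3)
E
```

```text
time: 5.07
ee_pos: [492.5, -266.8, 116.7]
eef_rot: [0.828, 0.561, 0.001, 0.001]
wrist_force: [-0.5, 2.4, 9.5]
width: 22.4
gripper_force: 40.0
[ 0.07027898  0.62141393  0.45711319  1.89007084 -0.40194783  0.71919713
  0.38054134] [ 0.49040178  0.17516516 -0.03578732] [8.27687163e-01 5.61188703e-01 8.55846227e-04 6.83914142e-04]
```

View pics/w2.png

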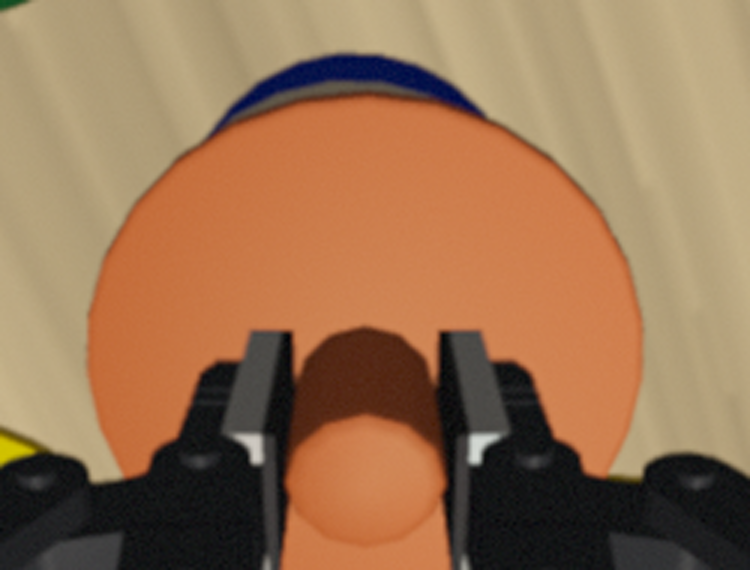

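```bash
python3 -m creep '[{"wx":0,"wy":0,"wz":0,"x":0,"y":0,"z":0.2,"grip":1},{"wx":0,"wy":0,"wz":0,"x":0,"y":0,"z":0.4,"grip":1},{"wx":0,"wy":0,"wz":0,"x":0,"y":0,"z":0.8,"grip":1},{"wx":0,"wy":0,"wz":0,"x":0,"y":0,"z":1.3,"grip":1},{"wx":0,"wy":0,"wz":0,"x":0,"y":0,"z":1.8,"grip":1}]' 40 && python3 -m creep '[{"wx":0,"wy":0,"wz":0,"x":0,"y":0,"z":0.5,"grip":1},{"wx":0,"wy":0,"wz":0,"x":0,"y":0,"z":1,"grip":1},{"wx":0,"wy":0,"wz":0,"x":0,"y":0,"z":1,"grip":1}]'
python3 - <<'E'
from h import *
s=bot.capture("scene");t=bot.capture("top");w=wshot();print(w["st"]["ee_pos"],w["st"]["eef_rot"],w["st"]["q"])
a=s["frame"][140:290,100:350];b=t["frame"][130:280,260:510];c=w["frame"][100:400:2,20:520:2]
cv2.imwrite("pics/l1.png",cv2.resize(np.vstack([a,b])[...,::-1],None,fx=2,fy=2,interpolation=cv2.INTER_CUBIC))
cv2.imwrite("pics/w3.png",w["frame"][...,::-1])
E
```

```text
time: 5.53
ee_pos: [491.4, -267.0, 189.0]
eef_rot: [0.828, 0.561, -0.0, 0.0]
wrist_force: [0.3, 0.1, -1.4]
width: 22.8
gripper_force: 39.5
time: 5.78
ee_pos: [492.7, -267.8, 231.7]
eef_rot: [0.828, 0.561, 0.002, 0.002]
wrist_force: [0.6, -0.3, -1.2]
width: 22.7
gripper_force: 39.6
[ 491.85888845 -266.88617859  228.36383498] [8.27774607e-01 5.61060041e-01 6.45532726e-04 6.42467140e-04] [-0.00353557  0.47359729  0.55266041  1.80108686 -0.29966005  0.94913133
  0.29659163]
```

View pics/l1.png

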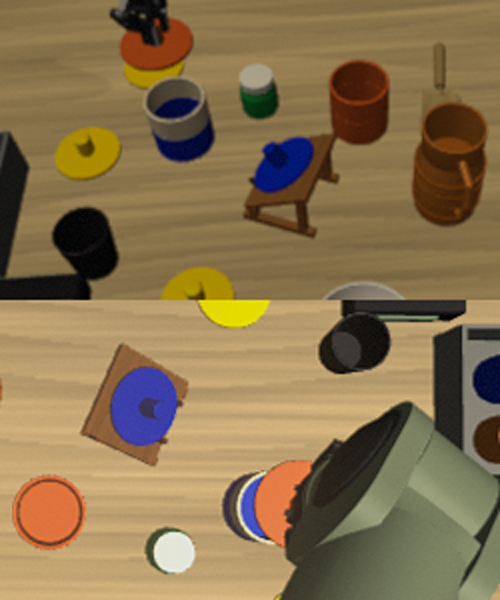

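```bash
cat >> h.py <<'E'
from scipy.optimize import least_squares
def lidfit(p,col,dbg=None):
    "disc top centre and tilt of the held lid in the tool frame from the outer edge"
    H=cv2.cvtColor(p["frame"],cv2.COLOR_RGB2HSV).astype(int);h,sa,v=H[...,0],H[...,1],H[...,2]
    m=((h>108)&(h<132)&(sa>130)&(v>70)) if col=="blue" else ((h<12)|(h>175))&(sa>120)&(v>110)
    m=m.astype(np.uint8);m[335:]=0
    m=cv2.morphologyEx(m,cv2.MORPH_OPEN,np.ones((3,3)))
    k,l,st,c=cv2.connectedComponentsWithStats(m)
    i=1+np.argmin([np.hypot(*(c[j]-[281,225])) if st[j,4]>800 else 1e9 for j in range(1,k)])
    g=(l==i).astype(np.uint8);hull=np.vstack(max(cv2.findContours(g,0,1)[0],key=len)).reshape(-1,2).astype(float)
    M=np.array(p["mount"]);K=np.array(p["mtx"]);f=K[0,0]
    cen=hull.mean(0);pts=hull[(hull[:,1]<np.percentile(hull[:,1],60))]
    # keep convex-hull points only
    hh=cv2.convexHull(hull.astype(np.float32)).reshape(-1,2);pts=np.array([q for q in pts if abs(cv2.pointPolygonTest(hh,(float(q[0]),float(q[1])),True))<1])
    def ellipse(x):
        n=np.array([x[3],x[4],-1.]);n/=np.linalg.norm(n);a=np.cross(n,[0,1.,0]);a/=np.linalg.norm(a);b=np.cross(n,a)
        t=np.linspace(0,2*np.pi,360);X=x[:3]+50*(np.cos(t)[:,None]*a+np.sin(t)[:,None]*b)
        c=(X-M[:3,3])@M[:3,:3];r=np.hypot(c[:,0],c[:,1]);th=np.arctan2(r,c[:,2])
        return np.c_[K[0,2]+f*th*c[:,0]/r,K[1,2]+f*th*c[:,1]/r]
    def res(x):
        e=ellipse(x);d=np.min(np.hypot(pts[:,None,0]-e[None,:,0],pts[:,None,1]-e[None,:,1]),1)
        return np.r_[d,(x[2]-4)/2,(x[3:]/0.03)]
    r=least_squares(res,[0,0,4,0,0],loss="soft_l1",x_scale=[1,1,1,.02,.02],diff_step=1e-3)
    return r.x,np.mean(np.abs(r.fun[:-3])),len(pts),st[i]
E
python3 - <<'E'
from h import *
np.set_printoptions(precision=2,suppress=True)
p=wshot();print(p["st"]["ee_pos"]);x=lidfit(p,"terra");print(x)
R=Ro.from_quat(p["st"]["eef_rot"]).as_matrix();print("lid centre rel TCP world",R@x[0][:3]);print(R)
E
```

```text
[ 491.56 -266.66  227.53]
(array([-5.53, -1.37, 11.61,  0.04, -0.03]), np.float64(0.5591407664654933), 185, array([ 191,  172,  183,  127, 7052], dtype=int32))
lid centre rel TCP world [ -3.32  -4.63 -11.61]
[[ 0.37  0.93  0.  ]
 [ 0.93 -0.37  0.  ]
 [ 0.    0.   -1.  ]]
```

```bash
python3 -m creep '[{"wx":0,"wy":0,"wz":0,"x":0,"y":0.6,"z":0,"grip":1},{"wx":0,"wy":0,"wz":0,"x":0,"y":1.4,"z":0,"grip":1},{"wx":0,"wy":0,"wz":0,"x":-0.05,"y":2.3,"z":0,"grip":1},{"wx":0,"wy":0,"wz":0,"x":-0.1,"y":3.2,"z":0,"grip":1},{"wx":0,"wy":0,"wz":0,"x":-0.1,"y":4,"z":0,"grip":1}]' && python3 -m creep '[{"wx":0,"wy":0,"wz":0,"x":-0.05,"y":0.5,"z":0,"grip":1},{"wx":0,"wy":0,"wz":0,"x":-0.1,"y":0.9,"z":0,"grip":1},{"wx":0,"wy":0,"wz":0,"x":-0.1,"y":1,"z":0,"grip":1},{"wx":0,"wy":0,"wz":0,"x":-0.1,"y":1,"z":0,"grip":1}]'
python3 - <<'E'
from h import *
p=wshot();print(p["st"]["ee_pos"])
p["frame"]=p["frame"].copy();circ(p,[481,6,100],46);circ(p,[481,6,100],41,col=(255,255,255))
circ(p,p["st"]["ee_pos"]+np.array([-2.7,-3.2,-10]),50,col=(0,255,255))
save(p,"w4",s=1.4)
E
```

```text
time: 6.4
ee_pos: [486.6, -104.9, 226.5]
eef_rot: [0.828, 0.561, -0.001, -0.001]
wrist_force: [1.4, -0.0, -1.3]
width: 22.6
gripper_force: 39.6
time: 6.73
ee_pos: [483.4, -66.0, 226.8]
eef_rot: [0.827, 0.562, -0.0, -0.0]
wrist_force: [0.6, -0.4, -1.6]
width: 22.6
gripper_force: 39.6
[483.40519136 -65.95855108 226.8462565 ]
```

View pics/w4.png

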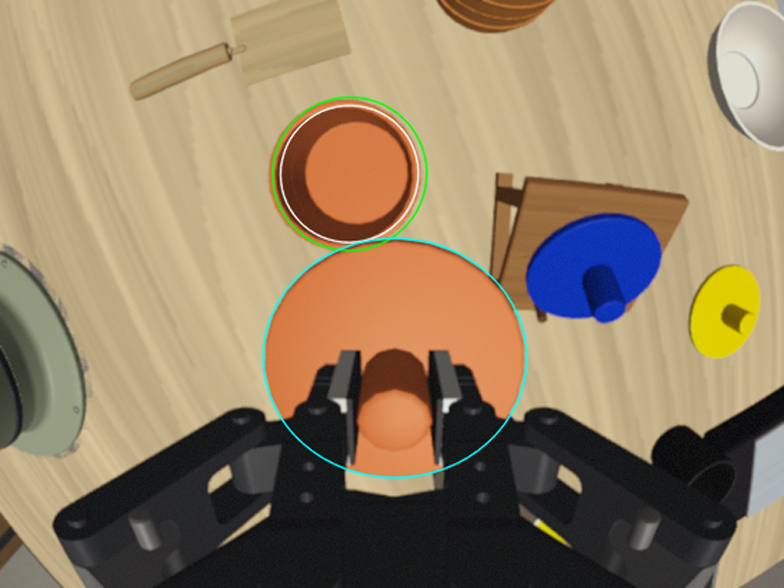

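The held lid's outline and the jar mouth, at about (250,124) px, both match the estimates to about 1 mm. I'm moving over the terracotta jar and lowering.

```bash
python3 -m creep '[{"wx":0,"wy":0,"wz":0,"x":0,"y":0.7,"z":0,"grip":1},{"wx":0,"wy":0,"wz":0,"x":0,"y":1.4,"z":-0.3,"grip":1},{"wx":0,"wy":0,"wz":0,"x":0,"y":1.88,"z":-0.8,"grip":1},{"wx":0,"wy":0,"wz":0,"x":0,"y":1.88,"z":-1.4,"grip":1},{"wx":0,"wy":0,"wz":0,"x":0,"y":1.88,"z":-1.8,"grip":1}]' && python3 -m creep '[{"wx":0,"wy":0,"wz":0,"x":0,"y":0,"z":0,"grip":1},{"wx":0,"wy":0,"wz":0,"x":0,"y":0,"z":0,"grip":1},{"wx":0,"wy":0,"wz":0,"x":0,"y":0,"z":0,"grip":1}]'
python3 -c "
from workcell import bot
for i in range(3): bot.capture('wrist');print(bot.sense()['ee_pos'])"
```

```text
time: 7.2
ee_pos: [483.3, 8.2, 153.5]
eef_rot: [0.828, 0.561, -0.001, -0.0]
wrist_force: [-0.7, -0.8, -1.1]
width: 22.8
gripper_force: 39.6
time: 7.45
ee_pos: [484.2, 7.2, 156.1]
eef_rot: [0.828, 0.56, 0.0, 0.0]
wrist_force: [-0.3, 0.7, -1.1]
width: 22.5
gripper_force: 39.5
[484.26446888   7.51820305 156.29028545]
[484.22230698   7.77065567 156.28794924]
[484.17947403   7.99144446 156.22348705]
```

```bash
python3 -m creep '[{"wx":0,"wy":0,"wz":0,"x":-0.02,"y":0.03,"z":-0.25,"grip":1},{"wx":0,"wy":0,"wz":0,"x":-0.02,"y":0.03,"z":-0.5,"grip":1},{"wx":0,"wy":0,"wz":0,"x":-0.02,"y":0.03,"z":-0.65,"grip":1},{"wx":0,"wy":0,"wz":0,"x":-0.02,"y":0.03,"z":-0.75,"grip":1},{"wx":0,"wy":0,"wz":0,"x":-0.02,"y":0.03,"z":-0.82,"grip":1}]' && python3 -m creep '[{"wx":0,"wy":0,"wz":0,"x":0,"y":0,"z":-0.05,"grip":1},{"wx":0,"wy":0,"wz":0,"x":0,"y":0,"z":-0.1,"grip":1},{"wx":0,"wy":0,"wz":0,"x":0,"y":0,"z":-0.12,"grip":1}]'  && python3 -m creep '[{"wx":0,"wy":0,"wz":0,"x":0,"y":0,"z":-0.03,"grip":1},{"wx":0,"wy":0,"wz":0,"x":0,"y":0,"z":-0.06,"grip":1},{"wx":0,"wy":0,"wz":0,"x":0,"y":0,"z":-0.06,"grip":1}]'
```

```text
time: 8.02
ee_pos: [482.5, 9.4, 121.6]
eef_rot: [0.828, 0.561, -0.001, -0.0]
wrist_force: [0.5, 0.1, -0.8]
width: 22.8
gripper_force: 39.6
time: 8.27
ee_pos: [482.8, 9.5, 117.5]
eef_rot: [0.828, 0.561, -0.0, -0.0]
wrist_force: [-0.7, -0.5, -2.0]
width: 22.5
gripper_force: 39.6
time: 8.52
ee_pos: [483.1, 9.5, 116.6]
eef_rot: [0.828, 0.561, 0.001, -0.0]
wrist_force: [-10.2, 0.1, 33.6]
width: 22.8
gripper_force: 43.3
```

```bash
python3 -m creep '[{"wx":0,"wy":0,"wz":0,"x":0,"y":0,"z":0.05,"grip":1},{"wx":0,"wy":0,"wz":0,"x":0,"y":0,"z":0.05,"grip":1}]' && python3 -m creep '[{"wx":0,"wy":0,"wz":0,"x":0,"y":0,"z":0,"grip":0.7},{"wx":0,"wy":0,"wz":0,"x":0,"y":0,"z":0,"grip":0.5},{"wx":0,"wy":0,"wz":0,"x":0,"y":0,"z":0,"grip":0.4},{"wx":0,"wy":0,"wz":0,"x":0,"y":0,"z":0.1,"grip":0.3},{"wx":0,"wy":0,"wz":0,"x":0,"y":0,"z":0.3,"grip":0.3}]' && python3 -m creep '[{"wx":0,"wy":0,"wz":0,"x":0,"y":0,"z":0.8,"grip":0.3},{"wx":0,"wy":0,"wz":0,"x":0,"y":0,"z":1.6,"grip":0.3},{"wx":0,"wy":0,"wz":0,"x":0,"y":-0.5,"z":2.4,"grip":0.3},{"wx":0,"wy":0,"wz":0,"x":0,"y":-1.4,"z":2.8,"grip":0.3},{"wx":0,"wy":0,"wz":0,"x":0,"y":-2.2,"z":2.8,"grip":0.3}]'
python3 - <<'E'
from h import *
s=bot.capture("scene");w=wshot();print(w["st"]["ee_pos"],w["st"]["q"])
for p in(s,w):
    p["frame"]=p["frame"].copy()
circ(w,[480.5,6,107],50);circ(w,[480.5,6,141],12,col=(255,255,255))
a=cv2.resize(s["frame"][150:270,150:310],(560,420),interpolation=2)
b=w["frame"]
cv2.imwrite("pics/l2.png",cv2.resize(np.vstack([a,b]),(392,588))[...,::-1])
cv2.imwrite("pics/w5.png",b[...,::-1]);cv2.imwrite("pics/s5.png",s["frame"][...,::-1])
E
```

```text
time: 8.68
ee_pos: [483.1, 9.6, 117.8]
eef_rot: [0.828, 0.561, 0.0, 0.0]
wrist_force: [0.5, 0.2, -2.1]
width: 22.6
gripper_force: 39.6
time: 9.1
ee_pos: [482.4, 9.4, 129.1]
eef_rot: [0.828, 0.561, -0.001, -0.0]
wrist_force: [-0.4, 0.8, 0.1]
width: 59.6
gripper_force: 0.0
time: 9.52
ee_pos: [484.1, -79.7, 245.4]
eef_rot: [0.827, 0.562, 0.002, 0.001]
wrist_force: [0.8, -0.8, 0.0]
width: 59.6
gripper_force: 0.0
[482.96899989 -85.82151822 244.22747245] [-0.40172864  0.33208745  0.58035173  1.95586397 -0.22668212  0.91257349
 -0.09158797]
```

View pics/l2.png

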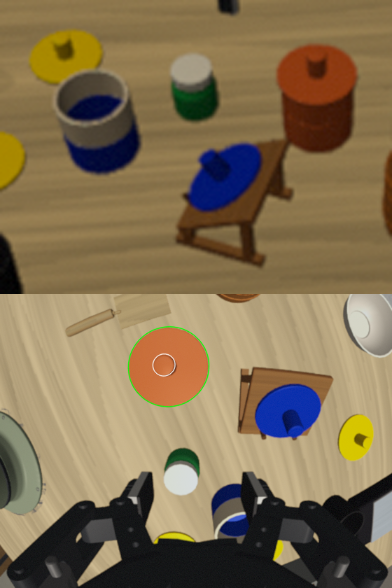

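The terracotta lid now sits level and concentric on the terracotta jar (s0 about (280,180) px). The blue jar is open and standing in place. Next is the tilted approach to the blue lid.

```bash
python3 -m creep '[{"wx":0.9,"wy":-0.37,"wz":0,"x":0.5,"y":-0.3,"z":0,"grip":0.3},{"wx":1.9,"wy":-0.77,"wz":0,"x":1.1,"y":-0.6,"z":0,"grip":0.3},{"wx":2.9,"wy":-1.18,"wz":0,"x":1.8,"y":-1,"z":0,"grip":0.3},{"wx":3.9,"wy":-1.58,"wz":0,"x":2.4,"y":-1.4,"z":0,"grip":0.3},{"wx":4.8,"wy":-1.95,"wz":0,"x":2.87,"y":-1.65,"z":0,"grip":0.3}]' && python3 -m creep '[{"wx":0.3,"wy":-0.12,"wz":0,"x":0,"y":0,"z":-0.5,"grip":0.3},{"wx":0.3,"wy":-0.12,"wz":0,"x":0,"y":0,"z":-1.1,"grip":0.3},{"wx":0.3,"wy":-0.12,"wz":0,"x":0,"y":0,"z":-1.7,"grip":0.3},{"wx":0.3,"wy":-0.12,"wz":0,"x":0,"y":0,"z":-1.9,"grip":0.3},{"wx":0.3,"wy":-0.12,"wz":0,"x":0,"y":0,"z":-1.9,"grip":0.3}]'
python3 - <<'E'
from h import *
np.set_printoptions(precision=3,suppress=True)
w=wshot();R=Ro.from_quat(w["st"]["eef_rot"]).as_matrix();print(w["st"]["ee_pos"],w["st"]["q"]);print(R)
n=np.array([-.205,-.505,.839]);o=np.array([617.4,-103.9,74.7])
print("expected lid disc/knob top in tool",R.T@(o+15*n-w["st"]["ee_pos"]),R.T@(o+49*n-w["st"]["ee_pos"]),R.T@n)
w["frame"]=w["frame"].copy();circ(w,o+15*n,50,n);circ(w,o+49*n,12,n,(255,255,255))
save(w,"w6",s=1.4)
E
```

```text
time: 10.03
ee_pos: [597.7, -143.5, 242.7]
eef_rot: [0.803, 0.545, 0.2, -0.133]
wrist_force: [0.1, 2.0, 0.2]
width: 59.7
gripper_force: 0.0
time: 10.45
ee_pos: [594.9, -142.6, 163.8]
eef_rot: [0.801, 0.542, 0.21, -0.144]
wrist_force: [0.3, 0.5, -0.1]
width: 59.9
gripper_force: 0.0
[ 594.914 -142.596  163.833] [ 0.199  0.654  0.303  1.744 -0.856  1.012  0.628]
[[ 0.324  0.929  0.18 ]
 [ 0.808 -0.371  0.457]
 [ 0.491 -0.003 -0.871]]
expected lid disc/knob top in tool [-6.159  6.69  84.393] [-8.284  6.507 50.444] [-0.062 -0.005 -0.999]
```

View pics/w6.png

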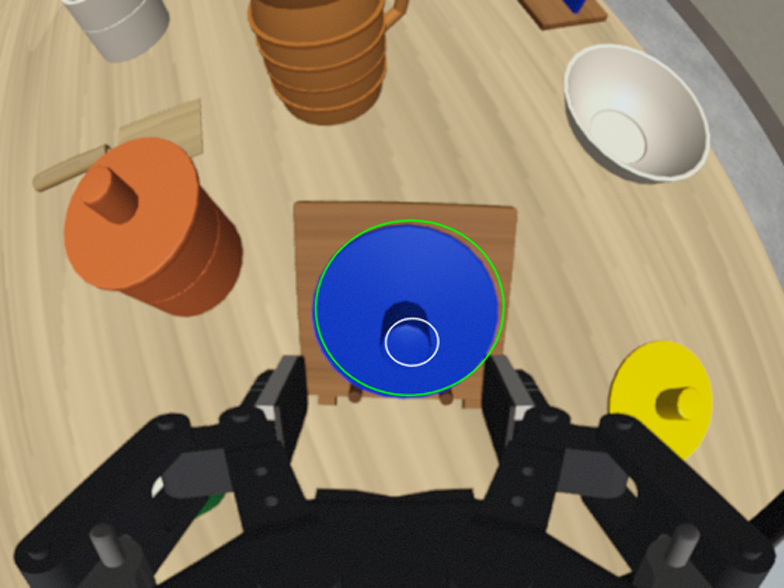

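```bash
python3 -m creep '[{"wx":0.3,"wy":-0.12,"wz":0,"x":0.12,"y":0.13,"z":-0.3,"grip":0.3},{"wx":0.55,"wy":-0.22,"wz":0,"x":0.24,"y":0.26,"z":-0.7,"grip":0.3},{"wx":0.55,"wy":-0.22,"wz":0,"x":0.24,"y":0.26,"z":-1,"grip":0.3},{"wx":0.55,"wy":-0.22,"wz":0,"x":0.24,"y":0.26,"z":-1.08,"grip":0.3},{"wx":0.55,"wy":-0.22,"wz":0,"x":0.24,"y":0.26,"z":-1.08,"grip":0.3}]' && python3 -m creep '[{"wx":0,"wy":0,"wz":0,"x":0,"y":0,"z":0,"grip":0.3},{"wx":0,"wy":0,"wz":0,"x":0,"y":0,"z":0,"grip":0.3},{"wx":0,"wy":0,"wz":0,"x":0,"y":0,"z":0,"grip":0.3}]'
cat > chk.py <<'E'
from h import *
np.set_printoptions(precision=3,suppress=True)
w=wshot();R=Ro.from_quat(w["st"]["eef_rot"]).as_matrix();print(w["st"]["ee_pos"])
n=np.array([-.205,-.505,.839]);d=np.array([612.6,-111.8,86.8])
print("disc in tool",R.T@(d-w["st"]["ee_pos"]),"n",R.T@n,"delta to +7n units",(d+7*n-w["st"]["ee_pos"])/40)
print([ (k["at"],k["confidence"],wproj(w,d+22*n)) for k in bot.place_of(w,"blue_lid_knob")[:2]])
print(lidfit(w,"blue")[:3])
cv2.imwrite("pics/w7.png",w["frame"][...,::-1])
E
python3 chk.py
```

```text
time: 10.92
ee_pos: [605.1, -132.8, 122.1]
eef_rot: [0.794, 0.538, 0.235, -0.159]
wrist_force: [-0.2, -0.4, 0.5]
width: 59.7
gripper_force: 0.0
time: 11.17
ee_pos: [605.6, -132.9, 122.9]
eef_rot: [0.794, 0.538, 0.235, -0.158]
wrist_force: [0.7, 0.5, 0.2]
width: 59.9
gripper_force: 0.0
[ 605.603 -132.887  122.896]
disc in tool [-1.034 -1.388 42.35 ] n [-0.001 -0.002 -1.   ] delta to +7n units [ 0.139  0.439 -0.756]
[([278.3, 256.0], 0.74, array([281.419, 252.797]))]
(array([-3.164, -2.485, 45.385, -0.004, -0.009]), np.float64(0.4616805331369718), 259)
```

```bash
python3 -m creep '[{"wx":0,"wy":0,"wz":0,"x":0.02,"y":0.1,"z":-0.2,"grip":0.3},{"wx":0,"wy":0,"wz":0,"x":0.05,"y":0.2,"z":-0.4,"grip":0.35},{"wx":0,"wy":0,"wz":0,"x":0.08,"y":0.31,"z":-0.6,"grip":0.4},{"wx":0,"wy":0,"wz":0,"x":0.11,"y":0.42,"z":-0.78,"grip":0.45},{"wx":0,"wy":0,"wz":0,"x":0.11,"y":0.42,"z":-0.78,"grip":0.5}]' && python3 -m creep '[{"wx":0,"wy":0,"wz":0,"x":0,"y":0,"z":0,"grip":0.55},{"wx":0,"wy":0,"wz":0,"x":0,"y":0,"z":0,"grip":0.55}]'; python3 chk.py
```

```text
time: 11.68
ee_pos: [609.1, -114.1, 88.8]
eef_rot: [0.794, 0.538, 0.235, -0.16]
wrist_force: [-0.5, 0.1, -0.1]
width: 42.7
gripper_force: 0.0
time: 11.85
ee_pos: [609.7, -116.2, 90.8]
eef_rot: [0.794, 0.538, 0.235, -0.159]
wrist_force: [-0.4, 0.1, -0.4]
width: 38.4
gripper_force: 0.0
[ 609.692 -116.152   90.758]
disc in tool [2.141 1.083 6.109] n [-0.001 -0.002 -1.   ] delta to +7n units [0.037 0.02  0.048]
[([282.0, 280.7], 0.82, array([286.936, 279.142])), ([96.7, 198.7], 0.72, array([286.936, 279.142]))]
(array([ 0.225,  0.08 ,  8.188,  0.013, -0.013]), np.float64(0.5338953724218117), 303)
```

```bash
python3 -m creep '[{"wx":0,"wy":0,"wz":0,"x":0,"y":0,"z":0,"grip":0.7},{"wx":0,"wy":0,"wz":0,"x":0,"y":0,"z":0,"grip":1},{"wx":0,"wy":0,"wz":0,"x":0,"y":0,"z":0,"grip":1},{"wx":0,"wy":0,"wz":0,"x":0,"y":0,"z":0,"grip":1},{"wx":0,"wy":0,"wz":0,"x":0,"y":0,"z":0,"grip":1}]' 45 && python3 -m creep '[{"wx":0,"wy":0,"wz":0,"x":-0.05,"y":-0.13,"z":0.21,"grip":1},{"wx":0,"wy":0,"wz":0,"x":-0.12,"y":-0.3,"z":0.5,"grip":1},{"wx":0,"wy":0,"wz":0,"x":-0.2,"y":-0.5,"z":0.84,"grip":1},{"wx":0,"wy":0,"wz":0,"x":-0.2,"y":-0.5,"z":1.5,"grip":1},{"wx":0,"wy":0,"wz":0,"x":-0.2,"y":-0.5,"z":2.2,"grip":1}]' && python3 chk.py
```

```text
time: 12.37
ee_pos: [609.8, -116.4, 91.2]
eef_rot: [0.794, 0.538, 0.235, -0.159]
wrist_force: [-2.8, -2.6, 5.4]
width: 22.5
gripper_force: 44.0
time: 12.78
ee_pos: [600.7, -137.4, 179.9]
eef_rot: [0.795, 0.537, 0.235, -0.159]
wrist_force: [1.3, 0.6, -1.1]
width: 22.8
gripper_force: 44.3
[ 600.7   -137.364  179.886]
disc in tool [-26.976   1.593  93.434] n [-0.001 -0.003 -1.   ] delta to +7n units [ 0.262  0.551 -2.18 ]
[([277.5, 282.4], 0.94, array([285.585, 257.316]))]
(array([-0.305, -1.274,  9.614,  0.013, -0.013]), np.float64(0.5641836751688271), 299)
```

```bash
cat > jar.py <<'E'
from h import *
from scipy.optimize import minimize
np.set_printoptions(precision=1,suppress=True)
def sil(p,x,y,S=4):
    a=np.linspace(0,2*np.pi,60);P=[proj(p,[x+46*np.cos(t),y+46*np.sin(t),z]) for z in(0,100) for t in a]
    h=cv2.convexHull(np.float32(P));m=np.zeros((420*S,560*S),np.uint8);cv2.fillConvexPoly(m,np.int32(np.round(((h+.5)*S-.5)*16)),1,shift=4);return cv2.resize(m.astype(np.float32),(560,420),interpolation=cv2.INTER_AREA)
for cam in("scene","top"):
    p=bot.capture(cam)
    print(cam,"rim",[(np.array(k["at"]),k["confidence"],onz(p,k["at"],100)) for k in bot.place_of(p,"blue_jar_rim")[:2]])
    for k in bot.masks_of(p,"blue_jar")[:2]:
        m=np.array(k["region"]).astype(np.float32);f=lambda v:np.abs(sil(p,*v)-m).sum()
        r=minimize(f,[490,-269],method="Nelder-Mead",options=dict(initial_simplex=[[490,-269],[500,-269],[490,-259]]))
        print(cam,k["confidence"],k["bbox"],m.sum(),r.x,r.fun)
E
python3 jar.py; python3 -m creep '[{"wx":-1,"wy":0.4,"wz":0,"x":-0.4,"y":-0.4,"z":0.3,"grip":1},{"wx":-2,"wy":0.81,"wz":0,"x":-0.9,"y":-1,"z":0.5,"grip":1},{"wx":-3,"wy":1.22,"wz":0,"x":-1.5,"y":-1.6,"z":0.7,"grip":1},{"wx":-4,"wy":1.62,"wz":0,"x":-2.1,"y":-2.1,"z":0.7,"grip":1},{"wx":-5,"wy":2.03,"wz":0,"x":-2.4,"y":-2.3,"z":0.7,"grip":1}]' && python3 -m creep '[{"wx":-0.65,"wy":0.26,"wz":0,"x":-0.3,"y":-0.2,"z":0,"grip":1},{"wx":-0.65,"wy":0.26,"wz":0,"x":-0.3,"y":-0.2,"z":0,"grip":1},{"wx":-0.65,"wy":0.26,"wz":0,"x":-0.3,"y":-0.2,"z":0,"grip":1}]'
python3 - <<'E'
from h import *
np.set_printoptions(precision=3,suppress=True)
w=wshot();R=Ro.from_quat(w["st"]["eef_rot"]).as_matrix();x=lidfit(w,"blue");print(w["st"]["ee_pos"],w["st"]["q"],x[:3]);print(R,R@x[0][:3])
E
```

```text
scene rim [(array([184.3, 190.3]), 0.7, array([ 493.7, -276.8,  100. ]))]
scene 0.59 [171.4, 177.8, 208.3, 221.4] 1051.0 [ 489.4 -269.8] 171.375
scene 0.43 [216.1, 182.8, 245.1, 215.0] 492.0 [ 492.6 -144.9] 736.6875
top rim [(array([394., 230.]), 0.98, array([ 496.3, -265.6,  100. ])), (array([285.1, 234.9]), 0.69, array([482. ,   3.6, 100. ]))]
top 0.64 [370.5, 218.0, 417.2, 251.5] 1240.0 [ 488.  -270.5] 98.875
time: 13.6
ee_pos: [503.0, -231.8, 207.8]
eef_rot: [0.829, 0.559, 0.002, -0.002]
wrist_force: [-1.0, 0.5, -4.4]
width: 22.9
gripper_force: 44.4
time: 13.85
ee_pos: [494.0, -234.7, 206.3]
eef_rot: [0.827, 0.561, -0.026, 0.016]
wrist_force: [0.2, 0.8, -3.0]
width: 22.6
gripper_force: 44.5
[ 494.003 -234.674  206.27 ] [-0.16   0.507  0.644  1.858 -0.304  0.89   0.237] (array([-0.308, -1.21 ,  9.305,  0.002, -0.016]), np.float64(0.5376769907309886), 305)
[[ 0.369  0.929 -0.026]
 [ 0.927 -0.37  -0.055]
 [-0.061 -0.004 -0.998]] [-1.48  -0.352 -9.265]
```

```bash
python3 -m creep '[{"wx":0.2,"wy":-0.1,"wz":0,"x":-0.05,"y":-0.4,"z":0,"grip":1},{"wx":0.4,"wy":-0.2,"wz":0,"x":-0.12,"y":-0.88,"z":-0.2,"grip":1},{"wx":0.52,"wy":-0.25,"wz":0,"x":-0.12,"y":-0.88,"z":-0.6,"grip":1},{"wx":0.52,"wy":-0.25,"wz":0,"x":-0.12,"y":-0.88,"z":-1,"grip":1},{"wx":0.52,"wy":-0.25,"wz":0,"x":-0.12,"y":-0.88,"z":-1.2,"grip":1}]' && python3 -m creep '[{"wx":0,"wy":0,"wz":0,"x":0,"y":0,"z":0,"grip":1},{"wx":0,"wy":0,"wz":0,"x":0,"y":0,"z":0,"grip":1},{"wx":0,"wy":0,"wz":0,"x":0,"y":0,"z":0,"grip":1}]'
python3 - <<'E'
from h import *
np.set_printoptions(precision=3,suppress=True)
w=wshot();R=Ro.from_quat(w["st"]["eef_rot"]).as_matrix();x=lidfit(w,"blue");print(w["st"]["ee_pos"],x[:3]);print(R[:,2],R@x[0][:3])
# jar centre: blue band of the saved scene picture against a model band (z 0..~50)
d=np.load("cams.npz");s={k:d["s"+k] for k in("mtx","R","t")}
f=cv2.imread("pics/s5.png");H=cv2.cvtColor(f,cv2.COLOR_BGR2HSV).astype(int);m=(H[...,0]>108)&(H[...,0]<132)&(H[...,1]>110)
for r in (200,204,208,212,216):
    c=np.where(m[r,160:215])[0]+160
    print(r,c.min(),c.max(),end=" | ")
P=lambda x,y:np.array([proj(s,[x+46*np.cos(t),y+46*np.sin(t),z]) for z in(0,48) for t in np.linspace(0,6.28,120)])
h=cv2.convexHull(np.float32(P(489,-269.7))).reshape(-1,2);M=np.zeros((420,560),np.uint8);cv2.fillConvexPoly(M,np.int32(np.round(h*16)),1,shift=4)
print()
for r in (200,204,208,212,216):
    c=np.where(M[r])[0];print(r,c.min(),c.max(),end=" | ")
ys=np.where(m[:,160:215].any(1))[0];ys=ys[ys>195];ys=ys[ys<235];print("\nlowest blue row",ys.max(),"model",h[:,1].max())
E
```

```text
time: 14.32
ee_pos: [488.1, -272.0, 157.0]
eef_rot: [0.829, 0.559, -0.0, 0.0]
wrist_force: [-0.8, 1.3, -3.0]
width: 22.6
gripper_force: 44.5
time: 14.57
ee_pos: [489.3, -271.4, 159.4]
eef_rot: [0.828, 0.56, -0.0, 0.002]
wrist_force: [0.4, -0.2, -1.5]
width: 22.8
gripper_force: 44.5
[ 489.288 -271.352  159.407] (array([-0.245, -1.128,  9.268,  0.007, -0.006]), np.float64(0.5625727349715736), 304)
[ 0.001 -0.003 -1.   ] [-1.124  0.167 -9.27 ]Traceback (most recent call last):
  File "<stdin>", line 9, in <module>
    return umr_minimum(a, axis, None, out, keepdims, initial, where)
ValueError: zero-size array to reduction operation minimum which has no identity
```

Fixing that offline check (no robot calls).

```bash
python3 - <<'E'
from h import *
d=np.load("cams.npz");s={k:d["s"+k] for k in("mtx","R","t")}
f=cv2.imread("pics/s5.png");H=cv2.cvtColor(f,cv2.COLOR_BGR2HSV).astype(int);m=(H[...,0]>105)&(H[...,0]<135)&(H[...,1]>90)
m[:,:165]=0;m[:,215:]=0
k,l,st,c=cv2.connectedComponentsWithStats(m.astype(np.uint8));print(st[1:],c[1:])
def model(x,y):
    P=[proj(s,[x+46*np.cos(t),y+46*np.sin(t),0]) for t in np.linspace(0,6.28,200)]+[proj(s,[x+46*np.cos(t),y+46*np.sin(t),100]) for t in np.linspace(0,6.28,200)]
    M=np.zeros((420,560),np.uint8);cv2.fillConvexPoly(M,np.int32(np.round(cv2.convexHull(np.float32(P))*16)),1,shift=4);return M
M=model(489,-269.7)
for r in range(198,222,3):
    c=np.where(m[r])[0];q=np.where(M[r])[0];print(r,(c.min(),c.max()) if len(c) else None,(q.min(),q.max()) if len(q) else None)
E
```

```text
[[207  58   8  14  77]
 [178 189  21  10 152]
 [177 201  30  19 274]] [[210.84415584  65.28571429]
 [188.03947368 193.45394737]
 [192.93430657 212.50729927]]
198 (np.int64(181), np.int64(189)) (np.int64(173), np.int64(205))
201 (np.int64(204), np.int64(204)) (np.int64(174), np.int64(206))
204 (np.int64(202), np.int64(205)) (np.int64(175), np.int64(207))
207 (np.int64(177), np.int64(205)) (np.int64(176), np.int64(207))
210 (np.int64(178), np.int64(205)) (np.int64(177), np.int64(207))
213 (np.int64(179), np.int64(204)) (np.int64(178), np.int64(206))
216 (np.int64(181), np.int64(201)) (np.int64(179), np.int64(204))
219 (np.int64(185), np.int64(196)) (np.int64(182), np.int64(201))
```

```bash
python3 -m creep '[{"wx":0,"wy":0,"wz":0,"x":0,"y":0.02,"z":-0.3,"grip":1},{"wx":0,"wy":0,"wz":0,"x":0,"y":0.02,"z":-0.6,"grip":1},{"wx":0,"wy":0,"wz":0,"x":0,"y":0.02,"z":-0.8,"grip":1},{"wx":0,"wy":0,"wz":0,"x":0,"y":0.02,"z":-0.9,"grip":1},{"wx":0,"wy":0,"wz":0,"x":0,"y":0.02,"z":-0.95,"grip":1}]' && python3 -m creep '[{"wx":0,"wy":0,"wz":0,"x":0,"y":0,"z":-0.04,"grip":1},{"wx":0,"wy":0,"wz":0,"x":0,"y":0,"z":-0.08,"grip":1},{"wx":0,"wy":0,"wz":0,"x":0,"y":0,"z":-0.08,"grip":1}]'; python3 -c "
from workcell import bot
print(bot.sense()['ee_pos'])"
```

```text
time: 15.03
ee_pos: [488.4, -270.2, 119.6]
eef_rot: [0.828, 0.56, -0.001, 0.001]
wrist_force: [-0.3, 0.0, -1.7]
width: 23.4
gripper_force: 44.5
time: 15.28
ee_pos: [488.9, -270.4, 117.5]
eef_rot: [0.828, 0.56, -0.001, 0.001]
wrist_force: [0.4, 0.1, -1.4]
width: 22.7
gripper_force: 44.5
[ 488.92945854 -270.38982434  117.4924338 ]
```

```bash
python3 -m creep '[{"wx":0,"wy":0,"wz":0,"x":0,"y":0,"z":-0.03,"grip":1},{"wx":0,"wy":0,"wz":0,"x":0,"y":0,"z":-0.05,"grip":1},{"wx":0,"wy":0,"wz":0,"x":0,"y":0,"z":-0.05,"grip":1}]'; python3 -m creep '[{"wx":0,"wy":0,"wz":0,"x":0,"y":0,"z":-0.02,"grip":1},{"wx":0,"wy":0,"wz":0,"x":0,"y":0,"z":-0.02,"grip":1}]'
```

```text
time: 15.53
ee_pos: [488.9, -270.3, 115.5]
eef_rot: [0.828, 0.56, -0.0, 0.001]
wrist_force: [-0.3, -0.0, -0.6]
width: 22.9
gripper_force: 44.5
time: 15.7
ee_pos: [488.9, -270.3, 114.7]
eef_rot: [0.828, 0.56, -0.001, 0.001]
wrist_force: [0.5, 0.7, -1.5]
width: 22.5
gripper_force: 44.5
```

```bash
python3 -m creep '[{"wx":0,"wy":0,"wz":0,"x":0,"y":0,"z":-0.02,"grip":1},{"wx":0,"wy":0,"wz":0,"x":0,"y":0,"z":-0.02,"grip":1}]'; python3 -m creep '[{"wx":0,"wy":0,"wz":0,"x":0,"y":0,"z":-0.02,"grip":1},{"wx":0,"wy":0,"wz":0,"x":0,"y":0,"z":-0.02,"grip":1}]'
```

```text
time: 15.87
ee_pos: [488.9, -270.3, 113.9]
eef_rot: [0.828, 0.56, -0.001, 0.001]
wrist_force: [-0.1, -0.0, -2.6]
width: 22.4
gripper_force: 44.5
time: 16.03
ee_pos: [488.8, -270.3, 113.0]
eef_rot: [0.828, 0.56, -0.001, 0.001]
wrist_force: [-0.3, 0.4, -2.1]
width: 22.7
gripper_force: 44.5
```

```bash
python3 -m creep '[{"wx":0,"wy":0,"wz":0,"x":0,"y":0,"z":-0.02,"grip":1},{"wx":0,"wy":0,"wz":0,"x":0,"y":0,"z":-0.02,"grip":1}]'; python3 -m creep '[{"wx":0,"wy":0,"wz":0,"x":0,"y":0,"z":-0.015,"grip":1},{"wx":0,"wy":0,"wz":0,"x":0,"y":0,"z":-0.015,"grip":1}]'
```

```text
time: 16.2
ee_pos: [488.8, -270.3, 112.2]
eef_rot: [0.828, 0.56, -0.001, 0.001]
wrist_force: [-0.8, -0.1, -1.8]
width: 22.6
gripper_force: 44.5
time: 16.37
ee_pos: [488.9, -270.4, 111.8]
eef_rot: [0.828, 0.56, -0.0, 0.001]
wrist_force: [-0.4, -0.3, 1.4]
width: 22.8
gripper_force: 44.7
```

```bash
python3 -m creep '[{"wx":0,"wy":0,"wz":0,"x":0,"y":0,"z":-0.01,"grip":1},{"wx":0,"wy":0,"wz":0,"x":0,"y":0,"z":-0.01,"grip":1}]'; python3 -m creep '[{"wx":0,"wy":0,"wz":0,"x":0,"y":0,"z":0,"grip":0.7},{"wx":0,"wy":0,"wz":0,"x":0,"y":0,"z":0,"grip":0.5},{"wx":0,"wy":0,"wz":0,"x":0,"y":0,"z":0,"grip":0.4},{"wx":0,"wy":0,"wz":0,"x":0,"y":0,"z":0.1,"grip":0.3},{"wx":0,"wy":0,"wz":0,"x":0,"y":0,"z":0.3,"grip":0.3}]' && python3 -m creep '[{"wx":0,"wy":0,"wz":0,"x":0,"y":0,"z":0.8,"grip":0.3},{"wx":0,"wy":0,"wz":0,"x":0,"y":0,"z":1.6,"grip":0.3},{"wx":0,"wy":0,"wz":0,"x":0,"y":0.3,"z":2.4,"grip":0.3},{"wx":0,"wy":0,"wz":0,"x":0,"y":0,"z":2.8,"grip":0.3},{"wx":0,"wy":0,"wz":0,"x":0,"y":-0.5,"z":2.8,"grip":0.3}]'
python3 - <<'E'
from h import *
np.set_printoptions(precision=2,suppress=True)
s=bot.capture("scene");t=bot.capture("top");w=wshot();print(w["st"]["ee_pos"])
for n,im in(("s",s),("t",t),("w",w)): cv2.imwrite(f"pics/f_{n}.png",im["frame"][...,::-1])
def hull(p,f,col,near):
    H=cv2.cvtColor(p["frame"],cv2.COLOR_RGB2HSV).astype(int);h,sa,v=H[...,0],H[...,1],H[...,2]
    m=((h>108)&(h<132)&(sa>110)&(v>60)) if col=="blue" else ((h<12)|(h>175))&(sa>120)&(v>110)
    k,l,st,c=cv2.connectedComponentsWithStats(m.astype(np.uint8));i=1+np.argmin([np.hypot(*(c[j]-near)) if st[j,4]>100 else 1e9 for j in range(1,k)])
    return l==i,st[i]
def fit(p,f,col,c0):
    near=f(p,np.array([c0[0],c0[1],107.]));m,st=hull(p,f,col,near);e=cv2.fitEllipse(cv2.convexHull(np.argwhere(m)[:,::-1].astype(np.float32)))
    a=np.linspace(0,2*np.pi,90);P=np.float32([f(p,[c0[0]+50*np.cos(q),c0[1]+50*np.sin(q),107]) for q in a]);e2=cv2.fitEllipse(P)
    print(col,st,"seen",np.array(e[0]),np.array(e[1]),round(e[2]),"model",np.array(e2[0]),np.array(e2[1]),round(e2[2]))
fit(w,wproj,"blue",(489,-270));fit(w,wproj,"terra",(480.5,6));fit(t,proj,"terra",(480.5,6));fit(s,proj,"blue",(489,-270))
for n in("blue_lid_knob","blue_lid_seat","blue_jar_rim"):
    print(n,[(np.array(k["at"]),k["confidence"]) for k in bot.place_of(w,n)[:2]],[(np.array(k["at"]),k["confidence"]) for k in bot.place_of(s,n)[:2]],wproj(w,[489,-270,129 if "knob" in n else 100]),proj(s,[489,-270,129 if "knob" in n else 100]))
E
```

```text
time: 16.53
ee_pos: [489.0, -270.5, 111.7]
eef_rot: [0.828, 0.56, -0.0, 0.001]
wrist_force: [0.1, 1.5, 6.6]
width: 22.6
gripper_force: 45.2
time: 16.95
ee_pos: [488.5, -270.2, 123.1]
eef_rot: [0.828, 0.56, -0.001, 0.001]
wrist_force: [0.1, -0.4, 0.6]
width: 59.4
gripper_force: 0.0
time: 17.37
ee_pos: [490.7, -289.4, 239.7]
eef_rot: [0.827, 0.562, 0.001, 0.003]
wrist_force: [0.5, -0.8, 0.2]
width: 59.7
gripper_force: 0.0
[ 488.69 -292.77  237.09]
blue [  215   118   114   112 10017] seen [271.54 173.53] [111.96 113.66] 95 model [273.02 174.09] [114.4 116.4] 95Traceback (most recent call last):
  File "<stdin>", line 14, in <module>
  File "<stdin>", line 11, in fit
  File "<stdin>", line 8, in hull
    return _wrapfunc(a, 'argmin', axis=axis, out=out, **kwds)
    return _wrapit(obj, method, *args, **kwds)
    result = getattr(arr, method)(*args, **kwds)
ValueError: attempt to get argmin of an empty sequence
```

```bash
python3 -m creep '[{"wx":0,"wy":0,"wz":0,"x":0,"y":0,"z":0,"grip":0.3},{"wx":0,"wy":0,"wz":0,"x":0,"y":0,"z":0,"grip":0.3},{"wx":0,"wy":0,"wz":0,"x":0,"y":0,"z":0,"grip":0.3}]' && python3 -c "
from workcell import bot;print(bot.hand_in())"
```

```text
time: 17.77
ee_pos: [488.8, -289.7, 235.1]
eef_rot: [0.828, 0.561, -0.001, 0.001]
wrist_force: [-0.5, 0.6, 0.4]
width: 59.6
gripper_force: 0.0
the job is handed in; nothing more can be done
None
```

The job is handed in at about 18 s of robot time: the terracotta lid went onto the terracotta jar first (seating checked by picture), then the blue lid onto the blue-and-cream jar (seating checked by contact force and a wrist-camera outline fit only), and no verdict came back.

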